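# Stand the last slim carton on edge in the shipping case and close the lid

### The job

Take the slim carton that leans in the sloping stand and set it down gently (do not let it fall) in the open shipping case, upright on its long thin edge, side by side with the packed pair of boxes and close against them, ends level with theirs; do not shove the packed pair out of place. With the carton let go and standing on its own, lower the lid gently until it is fully closed, without letting it slam. Do not disturb the marker, tape roll, tape dispenser, scanner and bottle.

Things in the scene. Friction and masses are not known exactly. Their poses are not given: they have to be found in the camera images.
- carton: slim cardboard carton, 150 (x) x 24 (y) x 95 mm (z), 0.3 kg; origin in the middle of its 150 x 24 underside. At the start it rests on that face in the sloping stand, leaning back 0.36 rad from upright, top edge towards the robot; the stand's back plate covers its lower 45 mm, the upper 50 mm is free on both faces. Either long thin face may end underneath.
- carton_center (a point): middle of the slim carton, 47.5 mm along its z axis from its origin
- stand: fixed bent-sheet steel stand, foot 120 x 130 mm; origin under the centre of its foot, x axis away from the robot. Its tilted trough (ledge with a back plate 6 mm thick) is 130 mm wide; the plate's top is 118 mm above the bench. It may be to the left or the right of the robot.
- case: fixed grey case, open on top, outside 200 (x) x 262 (y) x 135 mm high, walls and floor 6 mm; origin under the middle of its floor, x towards the hinge, away from the robot. The half beside the packed pair is free; a board pad lies there, its top 8 to 22 mm above the case's floor: it differs every time and is not reported, so feel for it.
- packed_top (a point): middle of the top face of the packed pair, two plain cardboard boxes strapped side by side: together 150 (x, front to back in the case) x 80 (y) x 60 mm high, about 0.9 kg, loose, standing on the case's floor in its left or right half, x and y axes along the case's.
- lid (a joint): angle of the case's lid: 0 closed, about 1.6 to 1.8 at the start (a little past upright). The hinge is stiff: the lid stays where it is left. The lid is a plate 8 mm thick that covers the case's top.
- lid_hinge (a point): point on the hinge line in the middle of the case's far (+x) upper rim; the lid reaches 200 mm from it
- lid_handle (a point): grip point of the knob on the lid's outer face, near its free edge, about 35 mm off the face
- marker: bystander: black marker pen lying on the bench, 136 mm long, 16 mm thick
- tape_roll: bystander: roll of clear tape lying flat, 90 mm across, 48 mm high
- tape_gun: bystander: yellow tape roll on a black dispenser, 150 mm long, 78 mm high
- scanner: bystander: hand scanner lying down, 185 mm long, 35 mm high
- spray: bystander: bottle, 60 mm across, 150 mm high
Mind the look-alikes: they are no part of the job. Leave any pink look-alike of the carton alone.

How it is judged:
By the outcome, as a careful person would: the job done as asked, in the order asked, and still so for the second after the job is handed in, with the robot touching nothing.
It also fails if it takes over 72 s, if anything falls off the work surface, if the arm or the gripper's body presses on something with over 40 N, if the wrist force passes 120 N, or if a joint passes its speed limit or range.

### The arm

A 7-joint arm with a two-finger parallel gripper is mounted at the origin on the work surface. World frame = base frame: x ahead of the robot, y to its left, z up, the work surface at z = 0. Lengths are in mm, angles in rad, forces in N, time in s.
With the tool pointing down it reaches from about 350 to 900 mm from the base axis. Payload 7.2 kg.
Tool frame: the origin (TCP) lies midway between the tips of the shut fingers; the grasp point (between the pads) lies 19 mm behind it; z points along the fingers, y is the line along which they close (so a half turn about z gives the same grasp; the last joint's range is limited). The gripper opens to 88 mm and grips with 3 to 60 N. Pads are 20 mm wide; open, the fingers measure 115 mm over their backs; the gripper's body (75 mm by 178 mm) begins 61 mm behind the grasp point.
Start: joints at [-1.256, 0.411, -0.013, 1.596, 0.006, 1.134, -0.082], TCP at [233.459, 579.764, 222.653] pointing down, gripper open.
Joint ranges: [-2.95, 2.95], [-0.29, 1.99], [-1.47, 1.44], [0.14, 2.54], [-1.03, 4.17], [0.13, 1.85], [-2.86, 2.86]. Speed limits (rad/s): [2.39, 2.39, 3.01, 3.01, 3.14, 3.14, 3.14].

### API

Orientations are given as a unit quaternion [w, x, y, z].
In Python, from plant import r gives the robot as it stands.
- The arm moves only by the tool move_arm, never from a script. Its argument "plan" is text: rows parted by semicolons, each of 6 numbers parted by spaces: the shift along the tool's x, y, z scaled (see below), then the turn, a rotation vector about the tool's x, y, z scaled (see below). In form: dx dy dz ax ay az; .... A call has 1 to 10 rows; each row is the pose to reach, as a shift and turn from the pose commanded when the call began, along the tool's axes at that moment; what a row does not reach only later rows make up. The controller multiplies each number of a shift by 0.2 m and each number of a turn by pi/2 rad. A row lasts 1/12 s, in which the tool goes at most 41.7 mm and 7.16 degrees, less where a joint would pass 70% of its speed; a pose out of reach is approached as far as the arm can. A call with a number of a shift or a turn outside -1 to 1 is refused whole. A call with a gripper value outside its range is refused whole. "fingers" is the finger opening in mm, from 0 to 87.8, set as the call begins (left out, the last holds). The fingers move at their own pace and stop on an object; "squeeze" is the grip in N (left out, the last holds). Time passes only in rows, so rows that repeat a pose let the fingers close. It gives the time, the measured TCP pose, the force, the opening and the grip force at its end, in the units of the state.
- r.observe(): the state, without advancing time (a new reading comes with each control period).
- r.capture(name): name is "scene" or "top" or "wrist"; returns (picture, depth): 480x640x3 uint8, blue, green, red; 480x640 float32, mm along the optical axis (not along the pixel's ray), 0 where there is no reading.
- r.camera_info(name): a dict with "mtx" (3x3 intrinsics, pixels), "R" (3x3) and "t" (3): a world point X has camera coordinates R X + t. Camera axes: x right, y down, z forward; pixel columns grow to the right and rows downward; lengths in mm; the calibration is good to about 2 mm. A picture is of the moment at which its call begins: read the wrist's pose just before it. camera_info takes no time and is no camera call; for the wrist camera it gives the pose at the moment of the call.
- r.hand_in(): hands the job in; it is judged then, once.
The state is a dict: "clock": time; "joint_pos": joint angles; "qd": joint speeds; "tau": joint torques, N m; "tool_pos": TCP position; "tcp_rot": TCP orientation; "ft_force": force on the tool from outside, world axes, zero at the start; "moment": the same for the moment, N m; "grip_width": finger opening in mm; "finger_force": force on a finger pad.
Only numpy, scipy, OpenCV 4.12 (cv2) and the standard library are available. Lean on these libraries where they do the work, as an engineer would, in place of code of your own. Each camera call takes 0.05 s, during which the arm holds its last target. There are 200 camera calls.

## Working session

There is one attempt and no reset: what is moved stays moved. The work goes in short steps, Python scripts to look and compute and a tool call to move; the robot and the scene stay as the last step left them, time stands still between calls to the robot, and variables do not carry over. Pictures are saved under pics/ and viewed, at most 10 in all, crops included, and the job is handed in when it is done.

Besides the shell and the picture viewer there is one more tool, called after "Emit:" as name(argument=value, ...) on one line, values as JSON. move_arm: Moves the arm, as the interface text tells. Its arguments: {"type":"object","properties":{"plan":{"type":"string"},"fingers":{"type":"number"},"squeeze":{"type":"number"}},"required":["plan"]}

```bash
ls; mkdir -p pics; python3 - <<'E'
from plant import r
import cv2,numpy as np
o=r.observe(); print(o['clock'],o['tool_pos'],o['tcp_rot'],o['grip_width'])
for n in("scene","top"):
    p,d=r.capture(n); cv2.imwrite(f"pics/{n}0.png",p); np.save(f"/tmp/{n}0.npy",d)
    c=r.camera_info(n); print(n,c)
    np.savez(f"/tmp/{n}cam.npz",mtx=c['mtx'],R=c['R'],t=c['t'])
E
```

```text
pics
0.0 [233.29889761 579.26095445 221.81975749] [-1.01392768e-04  1.90208457e-01  9.81743384e-01 -8.12424244e-04] 87.78908055345124
scene {'mtx': array([[439.88621526,   0.        , 319.45029099],
       [  0.        , 439.88621526, 243.51539562],
       [  0.        ,   0.        ,   1.        ]]), 'R': array([[ 0.51174187,  0.85903597,  0.01332143],
       [ 0.73867011, -0.432014  , -0.51742669],
       [-0.43873309,  0.27462904, -0.85562385]]), 't': array([-277.95154265, -320.34282475, 1473.56241888])}
top {'mtx': array([[473.30513529,   0.        , 310.9277531 ],
       [  0.        , 473.30513529, 245.38723329],
       [  0.        ,   0.        ,   1.        ]]), 'R': array([[ 0.0422733 , -0.9990849 ,  0.00650549],
       [-0.97178944, -0.04262881, -0.23196568],
       [ 0.23203073,  0.00348399, -0.97270222]]), 't': array([  10.51872426,  560.9461086 , 1149.14485505])}
```

View pics/scene0.png

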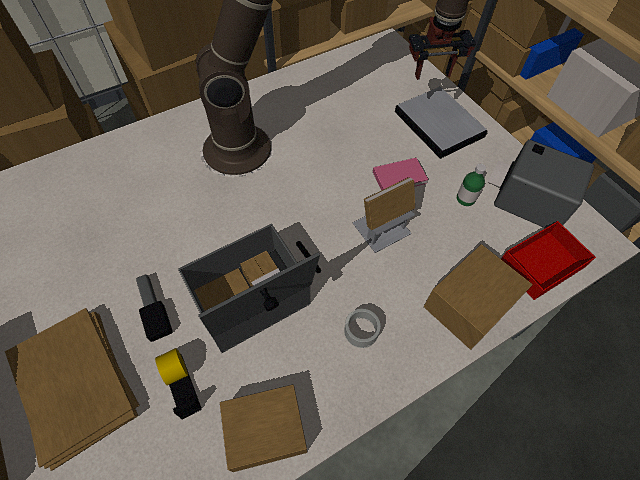

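View pics/top0.png

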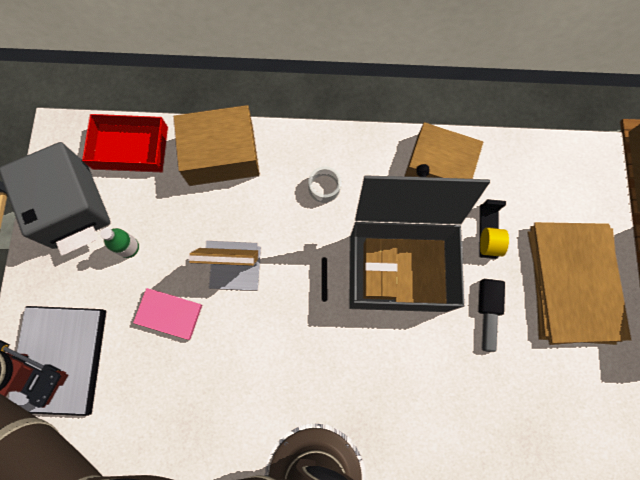

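The scene picture shows the case with its raised lid at (255,285). The carton is in the stand at (390,205), a pink look-alike lies flat at (400,172), and the knob is at (268,298). In the top picture the carton is at (225,256), the pink one at (168,313), the packed pair with its strap at (388,270), the pad at (432,270), the marker at (324,278) and the knob at (422,170). Other brown boxes are at (216,145) and (445,150). I choose the carton at top (225,256), because it is brown and stands in the stand.

```bash
cat > h.py <<'E'
import numpy as np,cv2
def cloud(d,c):
    v,u=np.mgrid[:480,:640]; K=c['mtx']
    P=np.dstack([(u-K[0,2])/K[0,0]*d,(v-K[1,2])/K[1,1]*d,d])
    return (P-np.asarray(c['t']))@np.asarray(c['R'])
def load(n): return cloud(np.load(f"/tmp/{n}0.npy"),np.load(f"/tmp/{n}cam.npz")),cv2.imread(f"pics/{n}0.png")
E
python3 - <<'E'
from h import *
T,ti=load("top"); S,si=load("scene")
np.set_printoptions(precision=1,suppress=True)
for n,P,pts in(("T",T,[(225,252),(225,262),(200,256),(250,256),(190,258),(388,270),(388,285),(432,270),(432,290),(324,278),(422,170),(410,200),(365,180),(485,182),(355,300),(460,300),(355,220),(462,228),(405,305),(353,265),(463,265),(380,267),(235,280)]),("S",S,[(390,205),(375,215),(410,190),(268,298),(390,235),(262,268),(235,285)])):
    for u,v in pts: print(n,u,v,P[v,u])
# carton slices: brown points around stand
def brown(im): 
    h=cv2.cvtColor(im,cv2.COLOR_BGR2HSV); return (h[...,0]>8)&(h[...,0]<25)&(h[...,1]>80)
for n,P,im,b in(("T",T,ti,(180,240,270,275)),("S",S,si,(355,170,430,235))):
    u0,v0,u1,v1=b; m=np.zeros((480,640),bool); m[v0:v1,u0:u1]=1
    Q=P[m&brown(im)&(P[...,2]>20)]; print(n,len(Q),np.percentile(Q,[1,5,50,95,99],axis=0))
    c=np.median(Q,0); U,s,V=np.linalg.svd(Q-Q.mean(0),full_matrices=False); print(Q.mean(0),V,s/np.sqrt(len(Q)))
cv2.imwrite("pics/crop0.png",np.hstack([cv2.resize(si[150:260,340:450],(400,400),interpolation=2),cv2.resize(ti[225:305,170:270],(400,400))]))
E
```

```text
T 225 252 [ 278.    30.4 1247.8]
T 225 262 [487.3 232.1 167.7]
T 200 256 [498.7 291.1 169.2]
T 250 256 [503.3 174.7 171.1]
T 190 258 [493.7 314.8 165.3]
T 388 270 [ 503.5 -162.7   70.7]
T 388 285 [ 466.4 -164.1   63.4]
T 432 270 [ 518.1 -287.1   20.4]
T 432 290 [ 465.  -286.1   20.8]
T 324 278 [485.4  -3.3  14.6]
T 422 170 [ 678.  -195.6  306. ]
T 410 200 [ 631.2 -182.7  244.4]
T 365 180 [643.3 -72.7 322.8]
T 485 182 [ 647.2 -319.7  329.9]
T 355 300 [416.1 -74.9 134.3]
T 460 300 [ 428.2 -325.9  123.5]
T 355 220 [610.9 -70.4 139. ]
T 462 228 [ 643.3 -377.2   -1.7]
T 405 305 [ 410.7 -194.9  123. ]
T 353 265 [502.1 -69.4 123. ]
T 463 265 [ 539.3 -375.9    0.5]
T 380 267 [ 511.2 -143.1   66.1]
T 235 280 [471.  231.5   7.9]
S 390 205 [522.  233.6 133.2]
S 375 215 [524.6 183.5 125.3]
S 410 190 [517.4 300.6 150.7]
S 268 298 [ 675.  -200.5  306. ]
S 390 235 [545.7 239.8   8.1]
S 262 268 [ 484.3 -143.1   66.5]
S 235 285 [ 469.4 -222.3   19.7]
T 689 [[482.9 168.   86. ]
 [484.3 168.6  92.1]
 [507.  236.6 161.7]
 [534.3 307.9 172.8]
 [536.9 314.1 175.6]]
[506.8 236.1 154.3] [[-0.2 -0.2  1. ]
 [-0.1  1.   0.2]
 [-1.  -0.  -0.2]] [101.4  45.2  11. ]
S 1472 [[487.5 165.7  85.3]
 [503.7 167.   90.7]
 [521.1 232.9 133.3]
 [538.1 306.8 171.4]
 [540.5 313.9 174.3]]
[524.1 230.8 139.1] [[ 0.4 -0.5  0.8]
 [ 0.1  0.9  0.5]
 [ 0.9  0.1 -0.4]] [103.3  41.7  20.9]
```

View pics/crop0.png

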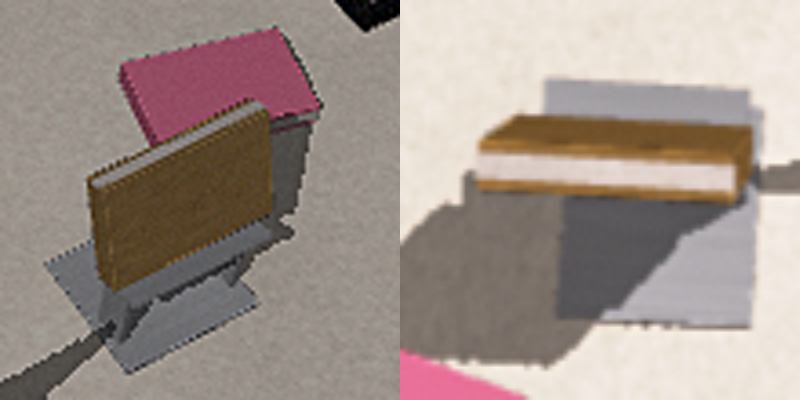

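The crop confirms it: a brown carton with a pale top edge, leaning in the steel stand, with the pink one lying flat behind it. Next I fit the poses.

```bash
cat > fit.py <<'E'
from h import *
T,ti=load("top"); S,si=load("scene")
np.set_printoptions(precision=3,suppress=True)
A=np.vstack([T.reshape(-1,3),S.reshape(-1,3)])
box=lambda P,lo,hi:P[((P>lo)&(P<hi)).all(1)]
def plane(Q,th=2.5):
    rng=np.random.default_rng(0);best=None
    for _ in range(400):
        a,b,c=Q[rng.choice(len(Q),3,False)];n=np.cross(b-a,c-a);l=np.linalg.norm(n)
        if l<1:continue
        n/=l;m=abs((Q-a)@n)<th
        if best is None or m.sum()>best.sum():best=m
    q=Q[best];c=q.mean(0);n=np.linalg.svd(q-c)[2][2] if len(q)<3000 else np.linalg.svd(q[::3]-c,full_matrices=False)[2][2]
    return n,c,q
for nm,P in(("S",S),("T",T)):
    C=box(P.reshape(-1,3),[470,150,100],[560,330,185])
    for k in range(2):
        if len(C)<30:break
        n,c,q=plane(C); n=n*np.sign(n[2]) ; print("carton",nm,n,c,len(q),"yaw",np.arctan2(n[1],n[0]),"lean",np.arctan2(n[2],np.hypot(n[0],n[1])), q.min(0),q.max(0))
        C=C[abs((C-c)@n)>4]
for nm,P in(("S",S),("T",T),("A",A)):
    P=P.reshape(-1,3)
    R=box(P,[380,-350,129],[640,-50,140]); 
    if nm!="S": print("rim",nm,len(R),cv2.minAreaRect(R[:,:2].astype(np.float32)),np.median(R[:,2]))
    R=box(P,[405,-330,58],[600,-70,72]); 
    print("pair rect",nm,len(R),np.percentile(R,[2,50,98],axis=0))
    R=box(P,[415,-330,8],[600,-70,40]); print("pad",nm,len(R),np.percentile(R,[2,50,98],axis=0))
L=box(A,[560,-360,150],[700,-50,345]); n,c,q=plane(L); print("lid",n,c,len(q),q.min(0),q.max(0))
K=L[(L-c)@n*np.sign(n[0])>15]; K=K[K[:,2]>270]; print("knob",len(K),K.mean(0),K.min(0),K.max(0))
W=box(A,[350,-400,20],[420,0,125]); n,c,q=plane(W);print("front wall",n,c,len(q),q.min(0),q.max(0))
for y0,y1 in((-80,-50),(-340,-300)):
  W=box(A,[400,y0,60],[600,y1,130]); 
  if len(W)>30: n,c,q=plane(W);print("side wall",n,c,len(q),q.min(0),q.max(0))
St=box(A,[400,100,3],[650,330,14]);print("foot",len(St),cv2.minAreaRect(St[:,:2].astype(np.float32)))
M=box(A,[420,-30,5],[560,40,25]);print("marker",cv2.minAreaRect(M[:,:2].astype(np.float32)))
E
python3 fit.py
```

```text
carton S [ 0.934 -0.003  0.358] [519.984 238.862 138.201] 984 yaw -0.002685468168933684 lean 0.3663636202215815 [503.923 165.174 100.029] [536.375 316.844 174.89 ]
carton S [-0.381  0.001  0.924] [494.416 241.143 168.235] 219 yaw 3.138332475750726 lean 1.1794051797036458 [484.655 165.971 162.805] [503.365 317.045 173.043]
carton T [-0.362  0.     0.932] [494.05  243.699 168.078] 499 yaw 3.1412382118912143 lean 1.2004089992859235 [483.008 169.384 161.529] [506.03  318.763 174.875]
carton T [ 0.935 -0.003  0.354] [518.649 240.571 135.981] 283 yaw -0.0033126809245754155 lean 0.36210667448072936 [501.803 168.01  100.143] [532.019 317.349 176.045]
pair rect S 1065 [[ 417.156 -309.936   58.956]
 [ 466.309 -152.07    65.53 ]
 [ 515.124  -77.357   71.191]]
pad S 1686 [[ 417.222 -323.02     9.903]
 [ 449.646 -249.983   19.684]
 [ 493.254  -77.514   38.642]]
rim T 1052 ((514.4472045898438, -200.3990478515625), (208.33348083496094, 262.8778991699219), 0.3897709250450134) 133.47972958375482
pair rect T 2027 [[ 411.542 -325.602   59.734]
 [ 507.789 -148.088   64.759]
 [ 584.4   -105.268   70.085]
[... 542 characters left out ...]
.616 -67.652 335.202]
knob 347 [ 680.301 -199.123  303.783] [ 656.825 -213.831  286.102] [ 694.729 -184.044  311.966]
front wall [-1.    -0.007 -0.001] [ 418.408 -191.175   75.729] 1426 [ 414.818 -327.571   20.021] [420.    -69.661 124.956]
side wall [-0.013  1.    -0.005] [471.967 -77.244  98.384] 250 [409.672 -79.902  60.333] [573.244 -72.588 129.961]
side wall [ 0.011 -1.     0.001] [ 504.351 -325.182   95.935] 676 [ 411.78  -327.817   60.016] [ 599.79  -322.599  129.817]
foot 2198 ((525.0032958984375, 215.03936767578125), (229.5673065185547, 248.75741577148438), 89.92760467529297)
marker ((492.8551940917969, 10.483552932739258), (56.76909637451172, 133.73468017578125), 86.87019348144531)
```

```bash
cat >> h.py <<'E'
from scipy.spatial.transform import Rotation as Ro
def frame(xaz,tilt=0,about=(0,1,0)):
    """tool down with x axis at azimuth xaz, then tilted about a world axis"""
    x=np.array([np.cos(xaz),np.sin(xaz),0]);z=np.array([0,0,-1.]);R=np.c_[x,np.cross(z,x),z]
    return Ro.from_rotvec(tilt*np.array(about,float))*Ro.from_matrix(R)
def plan(o,pos,rot):
    q=np.asarray(o['tcp_rot']);R0=Ro.from_quat(q[[1,2,3,0]])
    d=R0.inv().apply(np.asarray(pos)-o['tool_pos'])/200; a=(R0.inv()*rot).as_rotvec()/(np.pi/2)
    return np.round(np.r_[d,a],3)
def st(o):
    np.set_printoptions(precision=2,suppress=True)
    print(o['clock'],"pos",np.array(o['tool_pos']),"F",np.array(o['ft_force']),"M",np.array(o['moment']),"w",o['grip_width'],"ff",o['finger_force'],"q",np.array(o['joint_pos']))
E
python3 - <<'E'
from h import *
from plant import r
o=r.observe(); R=frame(np.pi/2,-.36)
print(R.as_matrix())
print(plan(o,(370,420,260),R)); print(plan(o,(474,241.5,225),R))
T,ti=load("top");S,_=load("scene")
P=np.vstack([T.reshape(-1,3),S.reshape(-1,3)])
c,s=np.cos(.01),np.sin(.01); Q=P-[512.4,-201.2,0]; Q[:,:2]=Q[:,:2]@np.array([[c,-s],[s,c]])
m=(abs(Q[:,0])<92)&(abs(Q[:,1])<122)
t=Q[m&(Q[:,2]>60)&(Q[:,2]<75)]
print(len(t)); 
for k,lo,hi,st_ in((0,-92,92,4),(1,-10,122,4)):
    h,e=np.histogram(t[:,k],np.arange(lo,hi,st_));print([(int(a),int(b)) for a,b in zip(e,h)])
pd=Q[m&(Q[:,2]<45)&(Q[:,1]<-30)];print("padz",np.percentile(pd[:,2],[5,25,50,75,95]),np.median(t[:,2]))
E
```

```text
[[ 0.          0.93589682  0.35227423]
 [ 1.          0.          0.        ]
 [ 0.          0.35227423 -0.93589682]]
[-0.932 -0.484 -0.19  -0.202 -0.135  0.748]
[-1.747 -1.118 -0.014 -0.202 -0.135  0.748]
2636
[(-92, 30), (-88, 0), (-84, 0), (-80, 0), (-76, 44), (-72, 80), (-68, 95), (-64, 86), (-60, 88), (-56, 87), (-52, 93), (-48, 90), (-44, 92), (-40, 82), (-36, 95), (-32, 88), (-28, 83), (-24, 87), (-20, 90), (-16, 95), (-12, 88), (-8, 89), (-4, 90), (0, 87), (4, 63), (8, 48), (12, 45), (16, 56), (20, 40), (24, 50), (28, 46), (32, 51), (36, 44), (40, 50), (44, 46), (48, 51), (52, 44), (56, 46), (60, 48), (64, 46), (68, 44), (72, 40), (76, 0), (80, 0), (84, 0)]
[(-10, 1), (-6, 0), (-2, 1), (2, 0), (6, 2), (10, 1), (14, 94), (18, 120), (22, 126), (26, 131), (30, 122), (34, 144), (38, 105), (42, 152), (46, 110), (50, 138), (54, 133), (58, 123), (62, 150), (66, 101), (70, 153), (74, 105), (78, 141), (82, 123), (86, 126), (90, 143), (94, 64), (98, 2), (102, 2), (106, 0), (110, 1), (114, 1)]
padz [14.97510803 17.31278632 18.9238938  20.39844896 22.80765256] 65.09594009084353
```

Emit:
move_arm(plan="-0.93 -0.48 -0.19 -0.2 -0.135 0.75;-0.93 -0.48 -0.19 -0.2 -0.135 0.75;-0.93 -0.48 -0.19 -0.2 -0.135 0.75;-0.93 -0.48 -0.19 -0.2 -0.135 0.75;-0.93 -0.48 -0.19 -0.2 -0.135 0.75;-0.93 -0.48 -0.19 -0.2 -0.135 0.75;-0.93 -0.48 -0.19 -0.2 -0.135 0.75;-0.93 -0.48 -0.19 -0.2 -0.135 0.75;-0.93 -0.48 -0.19 -0.2 -0.135 0.75;-0.93 -0.48 -0.19 -0.2 -0.135 0.75", fingers=70)

```text
clock: 0.93
tool_pos: [370.0, 420.9, 260.6]
tcp_rot: [0.126, 0.699, 0.692, 0.126]
ft_force: [-0.4, -0.3, -0.6]
grip_width: 69.9
finger_force: 0.0
```

```bash
python3 - <<'E'
from h import *
from plant import r
o=r.observe(); st(o); R=frame(np.pi/2,-.36)
print(plan(o,(474,241.5,225),R))
E
```

```text
0.9333 pos [369.97 420.86 260.6 ] F [-0.44 -0.31 -0.62] M [-0.07  0.39 -0.04] w 69.90251847913741 ff 0.0 q [-1.36  0.16  0.24  1.92  0.35  0.95 -1.32]
[-0.89  0.43  0.35 -0.    0.   -0.01]
```

Emit:
move_arm(plan="-0.89 0.43 0.35 0 0 -0.01;-0.89 0.43 0.35 0 0 -0.01;-0.89 0.43 0.35 0 0 -0.01;-0.89 0.43 0.35 0 0 -0.01;-0.89 0.43 0.35 0 0 -0.01;-0.89 0.43 0.35 0 0 -0.01;-0.89 0.43 0.35 0 0 -0.01;-0.89 0.43 0.35 0 0 -0.01")

```text
clock: 1.6
tool_pos: [474.4, 243.3, 225.0]
tcp_rot: [0.126, 0.692, 0.7, 0.125]
ft_force: [-1.0, -0.6, 0.6]
grip_width: 70.2
finger_force: 0.0
```

```bash
python3 - <<'E'
from h import *
from plant import r
o=r.observe(); st(o); R=frame(np.pi/2,-.36)
p,d=r.capture("wrist"); cv2.imwrite("pics/w1.png",p); P=cloud(d,r.camera_info("wrist")).reshape(-1,3)
c=P[(P[:,0]>470)&(P[:,0]<545)&(P[:,1]>140)&(P[:,1]<340)&(P[:,2]>90)&(P[:,2]<190)]
n=np.array([.936,0,.352]);zc=np.array([-.352,0,.936]);
print(len(c),np.percentile(c@n,[1,5,50,95,99]),np.percentile(c@zc,[1,50,95,99]),np.percentile(c[:,1],[.5,2,50,98,99.5]))
tp=c[abs(c@zc+16.6)<5];print("top",len(tp),tp.min(0),tp.max(0),np.median(tp@zc),np.percentile(tp@n,[1,99]))
print(plan(o,(507.4,241.5,134.6),R))
E
```

```text
1.6 pos [474.39 243.29 225.02] F [-1.04 -0.58  0.61] M [-0.05  0.36  0.03] w 70.2319914650786 ff 0.0 q [-1.09  0.08  0.39  2.1   0.3   0.72 -0.89]
7398 [505.   506.62 521.52 533.3  534.37] [-66.5  -15.59 -14.42 -13.94] [180.54 191.9  259.17 315.97 317.75]
top 6783 [483.45 189.84 162.46] [507.14 318.42 174.6 ] -15.50791637753831 [510.86 534.4 ]
[-0.01 -0.    0.48 -0.    0.    0.01]
```

View pics/w1.png

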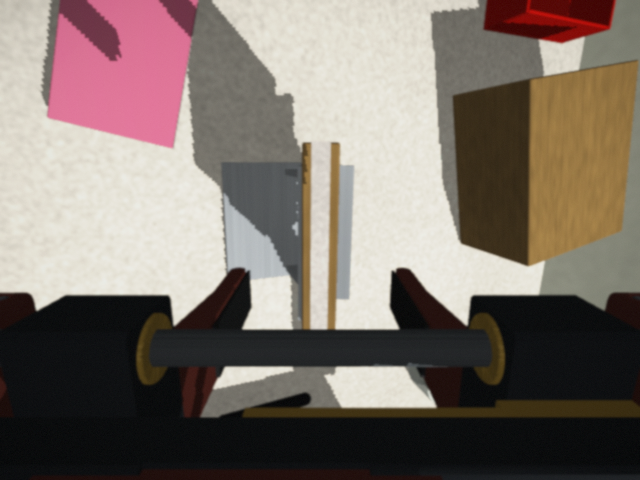

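The wrist picture shows the carton's edge at column 322, centred between the fingers (240 and 400). I'll go down along the lean and grip.

Emit:
move_arm(plan="-0.005 0 0.1 0 0 0.01;-0.005 0 0.2 0 0 0.01;-0.005 0 0.3 0 0 0.01;-0.005 0 0.4 0 0 0.01;-0.005 0 0.48 0 0 0.01;-0.005 0 0.48 0 0 0.01;-0.005 0 0.48 0 0 0.01")

```text
clock: 2.23
tool_pos: [507.3, 243.0, 134.4]
tcp_rot: [0.125, 0.696, 0.696, 0.125]
ft_force: [-0.1, 0.0, 0.5]
grip_width: 70.0
finger_force: 0.0
```

Emit:
move_arm(plan="0 0 0 0 0 0;0 0 0 0 0 0;0 0 0 0 0 0;0 0 0 0 0 0;0 0 0 0 0 0;0 0 0 0 0 0;0 0 0 0 0 0;0 0 0 0 0 0", fingers=0, squeeze=25)

```text
clock: 2.9
tool_pos: [508.1, 241.9, 135.2]
tcp_rot: [0.126, 0.697, 0.695, 0.126]
ft_force: [-2.1, -0.9, 1.4]
grip_width: 24.1
finger_force: 25.0
```

Emit:
move_arm(plan="0 0 -0.02 0 0 0;0 0 -0.06 0 0 0;0 0 -0.12 0 0 0;0 0 -0.2 0 0 0;0 0 -0.3 0 0 0;0 0 -0.4 0 0 0;0 0 -0.5 0 0 0;0 0 -0.6 0 0 0;0 0 -0.65 0 0 0;0 0 -0.65 0 0 0")

```text
clock: 3.73
tool_pos: [462.4, 242.4, 259.2]
tcp_rot: [0.125, 0.697, 0.695, 0.127]
ft_force: [0.6, 0.5, -4.1]
grip_width: 23.8
finger_force: 25.0
```

```bash
python3 - <<'E'
from h import *
from plant import r
o=r.observe(); st(o)
for xa in(45,0):print(plan(o,(470,100,280),frame(np.radians(xa))))
E
```

```text
3.7333 pos [462.4  242.44 259.16] F [ 0.64  0.51 -4.09] M [-0.04  0.64  0.02] w 23.788113726777965 ff 24.994222819805145 q [-1.12  0.01  0.39  2.07  0.32  0.81 -0.93]
[-0.71  0.07 -0.09  0.22 -0.09  0.49]
[-0.71  0.07 -0.09  0.18 -0.18  0.99]
```

Emit:
move_arm(plan="-0.2 0.02 -0.09 0.05 -0.05 0.25;-0.35 0.04 -0.09 0.09 -0.09 0.5;-0.5 0.05 -0.09 0.13 -0.13 0.7;-0.71 0.07 -0.09 0.18 -0.18 0.98;-0.71 0.07 -0.09 0.18 -0.18 0.98;-0.71 0.07 -0.09 0.18 -0.18 0.98;-0.71 0.07 -0.09 0.18 -0.18 0.98;-0.71 0.07 -0.09 0.18 -0.18 0.98;-0.71 0.07 -0.09 0.18 -0.18 0.98;-0.71 0.07 -0.09 0.18 -0.18 0.98")

```text
clock: 4.57
tool_pos: [468.6, 99.7, 277.7]
tcp_rot: [0.03, 0.985, 0.166, 0.027]
ft_force: [-0.4, 0.4, -3.6]
grip_width: 23.9
finger_force: 25.0
```

```bash
python3 - <<'E'
from h import *
from plant import r
o=r.observe(); st(o)
for p in((490,-60,280),(512,-200,260)):print(plan(o,p,frame(.01)))
E
```

```text
4.5667 pos [468.59  99.73 277.7 ] F [-0.37  0.41 -3.65] M [-0.    0.19 -0.01] w 23.941441179511873 ff 24.990949630737305 q [-0.92  0.07  0.6   1.93  0.03  1.11 -1.58]
[-0.16  0.79  0.04  0.04 -0.03  0.21]
[-0.29  1.48  0.18  0.04 -0.03  0.21]
```

Emit:
move_arm(plan="-0.2 0.8 0.04 0.04 -0.03 0.2;-0.2 0.8 0.04 0.04 -0.03 0.2;-0.2 0.8 0.04 0.04 -0.03 0.2;-0.2 0.8 0.04 0.04 -0.03 0.2;-0.2 0.8 0.04 0.04 -0.03 0.2;-0.2 0.8 0.04 0.04 -0.03 0.2;-0.2 0.8 0.04 0.04 -0.03 0.2")

```text
clock: 5.15
tool_pos: [484.3, -64.4, 279.2]
tcp_rot: [-0.001, 1.0, 0.012, 0.003]
ft_force: [-0.3, 0.3, -4.0]
grip_width: 24.0
finger_force: 25.0
```

```bash
python3 - <<'E'
from h import *
from plant import r
o=r.observe(); st(o)
print(plan(o,(512,-215,235),frame(.01)))
E
```

```text
5.15 pos [484.34 -64.43 279.16] F [-0.31  0.25 -3.96] M [-0.    0.18 -0.01] w 24.019682907882032 ff 24.997604191303253 q [-0.66  0.13  0.79  1.88 -0.1   1.16 -1.38]
[ 0.12  0.76  0.22 -0.   -0.    0.01]
```

Emit:
move_arm(plan="0.12 0.76 0.1 0 0 -0.01;0.12 0.76 0.22 0 0 -0.01;0.12 0.76 0.22 0 0 -0.01;0.12 0.76 0.22 0 0 -0.01;0.12 0.76 0.22 0 0 -0.01;0.12 0.76 0.22 0 0 -0.01;0.12 0.76 0.22 0 0 -0.01")

```text
clock: 5.73
tool_pos: [513.2, -214.0, 235.0]
tcp_rot: [-0.002, 1.0, 0.021, 0.003]
ft_force: [0.3, -0.0, -3.3]
grip_width: 24.1
finger_force: 25.0
```

```bash
python3 - <<'E'
from h import *
from plant import r
o=r.observe(); st(o)
d0=r.camera_info("wrist");p,d=r.capture("wrist"); cv2.imwrite("pics/w2.png",p); P=cloud(d,d0);np.save("/tmp/w2.npy",P)
p,dt=r.capture("top"); cv2.imwrite("pics/t2.png",p); T=cloud(dt,r.camera_info("top"));np.save("/tmp/t2.npy",T)
q=np.asarray(o['tcp_rot']);print(Ro.from_quat(q[[1,2,3,0]]).as_matrix())
for n,C in(("W",P),("T",T)):
    C=C.reshape(-1,3);t=C[(C[:,0]>425)&(C[:,0]<600)&(C[:,1]>-320)&(C[:,1]<-82)&(C[:,2]>57)&(C[:,2]<75)]
    print(n,len(t));
    if len(t)<50: continue
    for k in(0,1):
        h,e=np.histogram(t[:,k],40);print([(round(a,1),int(b)) for a,b in zip(e,h)])
    print(cv2.minAreaRect(t[(t[:,1]>-195),:2].astype(np.float32)))
E
```

```text
5.7333 pos [ 513.19 -213.96  235.01] F [ 0.28 -0.02 -3.29] M [ 0.04  0.11 -0.  ] w 24.13710691644835 ff 24.99882012605667 q [-0.33  0.35  0.83  1.79 -0.29  1.12 -0.93]
[[ 1.    0.04  0.01]
 [ 0.04 -1.    0.  ]
 [ 0.01 -0.   -1.  ]]
W 11004
[(np.float64(438.3), 148), (np.float64(442.0), 190), (np.float64(445.8), 191), (np.float64(449.6), 208), (np.float64(453.3), 206), (np.float64(457.1), 209), (np.float64(460.9), 219), (np.float64(464.6), 240), (np.float64(468.4), 264), (np.float64(472.1), 266), (np.float64(475.9), 278), (np.float64(479.7), 274), (np.float64(483.4), 270), (np.float64(487.2), 276), (np.float64(490.9), 270), (np.float64(494.7), 282), (np.float64(498.5), 277), (np.float64(502.2), 275), (np.float64(506.0), 284), (np.float64(509.8), 287), (np.float64(513.5), 287), (np.float64(517.3), 299), (np.float64(521.0), 302), (np.float64(524.8), 292), (np.float64(528.6), 296), (np.float64(532.3), 292), (np.float64(536.1), 299), (np.float64(539.9), 298), (np.float64(543.6), 300), (np.float64(547.4), 306), (np.float64(551.1), 306), (np.float64(554.9), 307), (np.float64(558.7), 312), (
[... 2815 characters left out ...]
 (np.float64(-150.2), 42), (np.float64(-148.2), 36), (np.float64(-146.2), 44), (np.float64(-144.2), 55), (np.float64(-142.2), 46), (np.float64(-140.2), 38), (np.float64(-138.2), 43), (np.float64(-136.2), 47), (np.float64(-134.2), 53), (np.float64(-132.2), 48), (np.float64(-130.2), 37), (np.float64(-128.2), 40), (np.float64(-126.2), 52), (np.float64(-124.2), 53), (np.float64(-122.2), 35), (np.float64(-120.2), 45), (np.float64(-118.2), 45), (np.float64(-116.2), 51), (np.float64(-114.2), 48), (np.float64(-112.2), 46), (np.float64(-110.2), 40), (np.float64(-108.2), 51), (np.float64(-106.2), 50)]
((512.7079467773438, -144.5321502685547), (150.94419860839844, 79.65420532226562), 0.798090398311615)
```

View pics/w2.png

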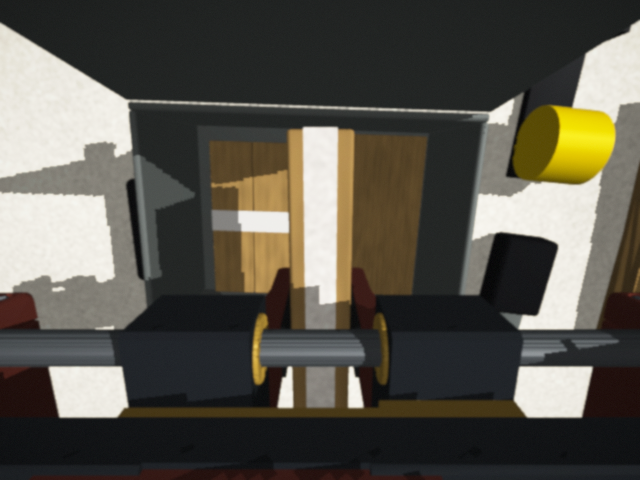

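The wrist picture shows the held carton's top (column 320), the packed pair to its left (columns 210-290) and the pad to its right. The lid stands behind at the top, clear of the carton.

```bash
python3 - <<'E'
from h import *
from plant import r
np.set_printoptions(precision=2,suppress=True)
for n in("w2","t2"):
    C=np.load(f"/tmp/{n}.npy").reshape(-1,3)
    t=C[(C[:,0]>420)&(C[:,0]<620)&(C[:,1]>-240)&(C[:,1]<-190)&(C[:,2]>262)&(C[:,2]<280)]
    if n=="w2": t=t[t[:,0]>530]
    print(n,len(t),np.percentile(t,[.5,2,50,98,99.5],axis=0) if len(t) else "", cv2.minAreaRect(t[:,:2].astype(np.float32)))
    f=C[(C[:,1]>-175)&(C[:,1]<-110)&(C[:,2]>57)&(C[:,2]<75)&(C[:,0]>420)&(C[:,0]<610)]; print("pair x",np.percentile(f[:,0],[.3,99.7]),f[:,0].max())
o=r.observe();st(o)
print(plan(o,(513,-202,180),frame(.014)),plan(o,(513,-198,130),frame(.014)))
E
```

```text
w2 10044 [[ 530.26 -223.83  270.13]
 [ 531.29 -223.03  270.57]
 [ 561.2  -211.45  272.01]
 [ 586.71 -199.86  273.4 ]
 [ 587.66 -199.14  273.73]] ((558.7479858398438, -211.4770050048828), (58.495121002197266, 24.147140502929688), 2.374181032180786)
pair x [439.61 605.58] 605.7926308161659
t2 40 [[ 564.11 -217.53  262.97]
 [ 565.27 -216.82  264.47]
 [ 581.37 -198.65  271.07]
 [ 587.55 -195.9   274.58]
 [ 587.71 -195.88  274.75]] ((579.5460205078125, -202.2926483154297), (15.102765083312988, 29.165931701660156), 47.01603698730469)
pair x [437.47 605.16] 605.6784342786065
5.8333 pos [ 513.61 -213.34  235.7 ] F [ 0.36  0.21 -3.53] M [ 0.01  0.17 -0.02] w 23.369344901742675 ff 24.99868333339691 q [-0.33  0.35  0.83  1.79 -0.29  1.12 -0.93]
[-0.   -0.06  0.28 -0.   -0.01  0.02] [-0.   -0.07  0.53 -0.   -0.01  0.02]
```

Emit:
move_arm(plan="0 -0.07 0.1 0 -0.005 0.016;0 -0.07 0.25 0 -0.005 0.016;0 -0.07 0.4 0 -0.005 0.016;0 -0.07 0.5 0 -0.005 0.016;0 -0.07 0.6 0 -0.005 0.016;0 -0.07 0.66 0 -0.005 0.016;0 -0.07 0.67 0 -0.005 0.016;0 -0.07 0.67 0 -0.005 0.016")

```text
clock: 6.5
tool_pos: [517.3, -199.2, 104.9]
tcp_rot: [-0.002, 1.0, 0.01, 0.004]
ft_force: [-0.5, 4.4, 18.1]
grip_width: 24.0
finger_force: 25.0
```

```bash
python3 - <<'E'
from h import *
from plant import r
o=r.observe(); st(o)
q=np.asarray(o['tcp_rot']);print(Ro.from_quat(q[[1,2,3,0]]).as_matrix().round(3))
d0=r.camera_info("wrist");p,d=r.capture("wrist"); cv2.imwrite("pics/w3.png",p); C=cloud(d,d0).reshape(-1,3)
z=o['tool_pos'][2]+36
t=C[(C[:,0]>530)&(C[:,0]<620)&(C[:,1]>-225)&(C[:,1]<-180)&(abs(C[:,2]-z)<8)];print(len(t),cv2.minAreaRect(t[:,:2].astype(np.float32)),t.max(0),t.min(0),np.median(t[:,2]))
f=C[(C[:,1]>-190)&(C[:,1]<-90)&(C[:,2]>57)&(C[:,2]<72)&(C[:,0]>420)&(C[:,0]<598)]; print("pair",len(f),cv2.minAreaRect(f[:,:2].astype(np.float32)),f.min(0),f.max(0))
o=r.observe()
print(plan(o,(513.5,-198,z-36),frame(.014)))
E
```

```text
6.5 pos [ 517.3  -199.16  104.89] F [-0.55  4.37 18.11] M [1.62 0.31 0.09] w 23.97190300501257 ff 25.00400483608246 q [-0.26  0.51  0.73  1.93 -0.45  0.86 -0.85]
[[ 1.    0.02  0.01]
 [ 0.02 -1.    0.  ]
 [ 0.01 -0.   -1.  ]]
4420 ((610.2662963867188, -202.50872802734375), (9.317182540893555, 45.05906677246094), 0.9246892333030701) [ 615.07 -180.    148.89] [ 605.49 -224.99  132.89] 136.45533324623574
pair 17051 ((542.296630859375, -141.38272094726562), (92.21371459960938, 68.4709701538086), 0.6955260634422302) [ 496.26 -175.78   61.3 ] [ 588.58 -106.74   69.53]
[-0.02 -0.    0.   -0.   -0.01  0.  ]
```

View pics/w3.png

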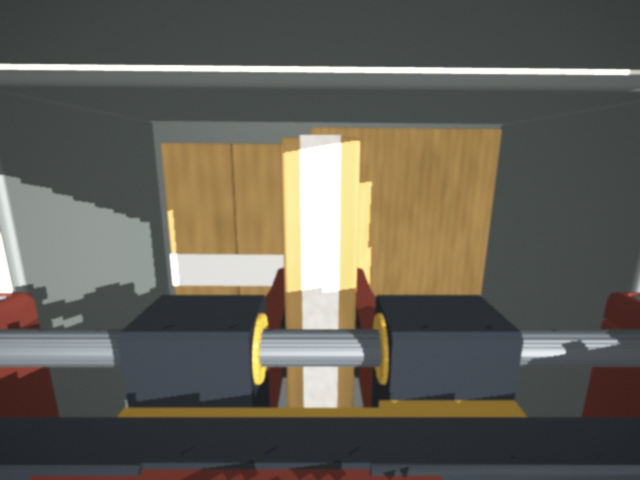

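```bash
python3 - <<'E'
from h import *
from plant import r
d0=r.camera_info("wrist");p,d=r.capture("wrist"); C=cloud(d,d0)
o=r.observe(); st(o)
for u,v in((320,145),(320,180),(320,220),(295,180),(350,180),(366,230),(260,180),(420,200)): print(u,v,C[v,u])
C=C.reshape(-1,3)
t=C[(C[:,0]>500)&(C[:,0]<600)&(C[:,1]>-225)&(C[:,1]<-170)&(C[:,2]>110)]
print(len(t),np.median(t[:,2]),cv2.minAreaRect(t[:,:2].astype(np.float32)),t.min(0),t.max(0))
n=np.linalg.svd(t-t.mean(0),full_matrices=False)[2];print(n)
E
```

```text
6.6 pos [ 517.34 -198.61  104.93] F [ 1.07  3.1  17.87] M [1.41 0.24 0.07] w 23.91697824187028 ff 25.003017783164978 q [-0.26  0.51  0.73  1.93 -0.45  0.86 -0.85]
320 145 [ 585.43 -196.95  161.72]
320 180 [ 575.11 -197.15  160.93]
320 220 [ 562.75 -197.4   161.31]
295 180 [ 574.93 -189.47  160.56]
350 180 [ 575.27 -206.37  160.51]
366 230 [ 530.02 -231.1    19.82]
260 180 [ 568.09 -162.21   66.94]
420 200 [ 552.86 -268.79   19.77]
74460 209.52237491762452 ((544.2398681640625, -197.4990692138672), (54.99888229370117, 88.46402740478516), 89.99238586425781) [ 500.01 -225.    110.05] [ 588.47 -170.    267.76]
[[-0.32 -0.   -0.95]
 [-0.95  0.03  0.32]
 [ 0.02  1.   -0.01]]
```

The carton's lower edge caught the pair's rim: its top is at z 161, so it slipped up in the grip. I'll lift, stand it on the pad well clear of the pair, and regrip higher.

Emit:
move_arm(plan="0 0 -0.03 0 0 0;0 0 -0.08 0 0 0;0 0 -0.1 0 0 0;-0.01 0.08 -0.1 0 -0.005 0;-0.02 0.15 -0.1 0 -0.005 0;-0.02 0.15 -0.1 0 -0.005 0;-0.02 0.15 -0.1 0 -0.005 0;-0.02 0.15 -0.1 0 -0.005 0")

```text
clock: 7.27
tool_pos: [510.0, -230.6, 121.6]
tcp_rot: [-0.001, 1.0, 0.008, -0.004]
ft_force: [-0.8, -0.7, -3.3]
grip_width: 24.0
finger_force: 25.0
```

```bash
cat > look.py <<'E'
from h import *
from plant import r
import sys
def look(f=None):
    o=r.observe(); st(o); q=np.asarray(o['tcp_rot']);Rm=Ro.from_quat(q[[1,2,3,0]]).as_matrix();print("yaw",Rm[1,0],"z",Rm[:,2])
    d0=r.camera_info("wrist");p,d=r.capture("wrist"); C=cloud(d,d0)
    if f: cv2.imwrite(f,p)
    b=C[125:270,250:390].reshape(-1,3); t=b[(b[:,2]>85)&(b[:,2]<200)&(b[:,0]<600)]
    if len(t):
        zt=np.median(t[:,2]); t=t[abs(t[:,2]-zt)<4]; R=Ro.from_euler('z',-.014).as_matrix()
        print("carton top z",zt,len(t),cv2.minAreaRect(t[:,:2].astype(np.float32)),"xmax",np.percentile(t[:,0],99.5))
    C=C.reshape(-1,3);f=C[(C[:,1]>-200)&(C[:,1]<-90)&(C[:,2]>58)&(C[:,2]<74)&(C[:,0]>480)&(C[:,0]<600)]; print("pair",len(f),cv2.minAreaRect(f[:,:2].astype(np.float32)),f.min(0),f.max(0))
look(*sys.argv[1:])
E
python3 look.py
```

```text
7.2667 pos [ 510.03 -230.58  121.62] F [-0.77 -0.66 -3.34] M [-0.02  0.11  0.  ] w 23.95653123069329 ff 24.998465180397034 q [-0.21  0.5   0.75  1.89 -0.42  0.92 -0.82]
yaw 0.01627278648392529 z [-0.01  0.   -1.  ]
carton top z 177.18623773101854 10168 ((560.6519165039062, -229.31182861328125), (42.41497039794922, 24.185649871826172), 1.1066302061080933) xmax 581.5742395137476
pair 20881 ((534.1814575195312, -146.62890625), (108.57147979736328, 80.60794830322266), 0.5027854442596436) [ 480.05 -187.23   58.01] [ 588.8  -106.16   69.14]
```

Emit:
move_arm(plan="0 0 0.06 0 0.004 0;0 0 0.14 0 0.004 0;0 0 0.2 0 0.004 0;0 0 0.25 0 0.004 0;0 0 0.28 0 0.004 0;0 0 0.28 0 0.004 0;0 0 0.28 0 0.004 0")

```text
clock: 7.9
tool_pos: [509.5, -231.4, 65.6]
tcp_rot: [-0.001, 1.0, 0.008, -0.001]
ft_force: [-0.4, -0.5, -3.3]
grip_width: 23.9
finger_force: 25.0
```

Emit:
move_arm(plan="0 0 0.005 0 0 0;0 0 0.01 0 0 0;0 0 0.015 0 0 0;0 0 0.02 0 0 0;0 0 0.02 0 0 0")

```text
clock: 8.32
tool_pos: [509.6, -231.3, 61.7]
tcp_rot: [-0.001, 1.0, 0.008, -0.001]
ft_force: [0.0, 0.1, -3.9]
grip_width: 23.9
finger_force: 25.0
```

Emit:
move_arm(plan="0 0 0.005 0 0 0;0 0 0.01 0 0 0;0 0 0.01 0 0 0")

```text
clock: 8.57
tool_pos: [509.6, -231.4, 59.6]
tcp_rot: [-0.001, 1.0, 0.008, -0.001]
ft_force: [0.2, 0.8, -5.2]
grip_width: 23.8
finger_force: 25.0
```

Emit:
move_arm(plan="0 0 0.004 0 0 0;0 0 0.008 0 0 0;0 0 0.008 0 0 0")

```text
clock: 8.82
tool_pos: [509.2, -231.4, 59.0]
tcp_rot: [-0.002, 1.0, 0.008, -0.001]
ft_force: [-5.9, 2.7, 9.0]
grip_width: 24.0
finger_force: 25.0
```

Emit:
move_arm(plan="0 0 -0.002 0 0 0;0 0 -0.004 0 0 0;0 0 -0.004 0 0 0;0 0 -0.004 0 0 0", fingers=34, squeeze=20)

```text
clock: 9.15
tool_pos: [509.8, -231.4, 59.0]
tcp_rot: [-0.001, 1.0, 0.008, -0.0]
ft_force: [0.2, -0.5, 0.3]
grip_width: 34.1
finger_force: 0.0
```

```bash
python3 look.py
```

```text
9.15 pos [ 509.8  -231.42   58.97] F [ 0.24 -0.49  0.33] M [-0.02  0.11 -0.03] w 34.13997553892301 ff 0.0 q [-0.16  0.58  0.68  1.94 -0.51  0.79 -0.75]
yaw 0.01592443587832069 z [-0.  0. -1.]
carton top z 115.29157177317073 9955 ((559.672607421875, -229.7727508544922), (41.49327087402344, 24.169950485229492), 1.025205135345459) xmax 580.1384768624673
pair 32939 ((538.7625122070312, -146.37069702148438), (99.38301086425781, 81.1740951538086), 0.5137419104576111) [ 488.71 -187.2    58.01] [ 588.72 -105.47   69.13]
```

Emit:
move_arm(plan="0 0 -0.03 0 0 0;-0.01 0 -0.07 0 0 0;-0.02 0 -0.1 0 0 0;-0.02 0 -0.1 0 0 0;-0.02 0 -0.1 0 0 0")

```text
clock: 9.62
tool_pos: [505.9, -231.6, 79.6]
tcp_rot: [-0.001, 1.0, 0.008, -0.0]
ft_force: [-0.7, 0.1, -0.2]
grip_width: 34.0
finger_force: 0.0
```

Emit:
move_arm(plan="0 0 0 0 0 0;0 0 0 0 0 0;0 0 0 0 0 0;0 0 0 0 0 0;0 0 0 0 0 0", fingers=0, squeeze=20)

```text
clock: 10.03
tool_pos: [505.6, -231.3, 78.8]
tcp_rot: [-0.001, 1.0, 0.008, -0.001]
ft_force: [-0.2, 0.2, 1.6]
grip_width: 24.0
finger_force: 20.0
```

Emit:
move_arm(plan="0 0 -0.01 0 0 0;0 0 -0.02 0 0 0;0 0 -0.03 0 0 0;0 0 -0.03 0 0 0")

```text
clock: 10.37
tool_pos: [505.6, -231.5, 85.1]
tcp_rot: [-0.001, 1.0, 0.008, -0.001]
ft_force: [0.2, 0.2, -2.8]
grip_width: 24.0
finger_force: 20.0
```

```bash
python3 look.py
```

```text
10.3667 pos [ 505.59 -231.53   85.09] F [ 0.21  0.18 -2.75] M [0.02 0.14 0.01] w 23.988151849731892 ff 19.994600415229797 q [-0.18  0.54  0.71  1.93 -0.47  0.84 -0.77]
yaw 0.015770347758061392 z [-0.  0. -1.]
carton top z 121.5898040827265 9109 ((554.2325439453125, -230.19874572753906), (52.24443817138672, 24.163177490234375), 0.7929489016532898) xmax 579.9750991346692
pair 28235 ((534.4393310546875, -146.341796875), (108.31976318359375, 81.1149673461914), 0.5660915970802307) [ 480.02 -187.2    58.04] [ 588.54 -105.44   69.19]
```

Emit:
move_arm(plan="0.01 -0.03 0 0 0 0;0.025 -0.07 0 0 0 0;0.04 -0.11 0 0 0 0;0.043 -0.14 0 0 0 0;0.043 -0.145 0 0 0 0;0.043 -0.145 0 0 0 0;0.043 -0.145 0 0 0 0")

```text
clock: 11.0
tool_pos: [513.7, -202.3, 85.0]
tcp_rot: [-0.001, 1.0, 0.008, -0.001]
ft_force: [-1.3, -0.2, -3.8]
grip_width: 23.8
finger_force: 20.0
```

```bash
python3 look.py pics/w4.png
```

```text
11.0 pos [ 513.7  -202.29   84.98] F [-1.26 -0.17 -3.75] M [-0.05  0.12  0.04] w 23.7992584585492 ff 19.99452531337738 q [-0.24  0.54  0.71  1.94 -0.47  0.83 -0.83]
yaw 0.016226524328622687 z [-0.  0. -1.]
carton top z 121.48043112997284 9104 ((562.1947021484375, -200.93905639648438), (52.49125671386719, 24.148544311523438), 1.0630288124084473) xmax 588.0689047312583
pair 22767 ((543.1058959960938, -144.91415405273438), (90.65737915039062, 78.3656234741211), 0.9144113063812256) [ 497.18 -184.39   62.34] [ 588.67 -105.71   69.27]
```

View pics/w4.png

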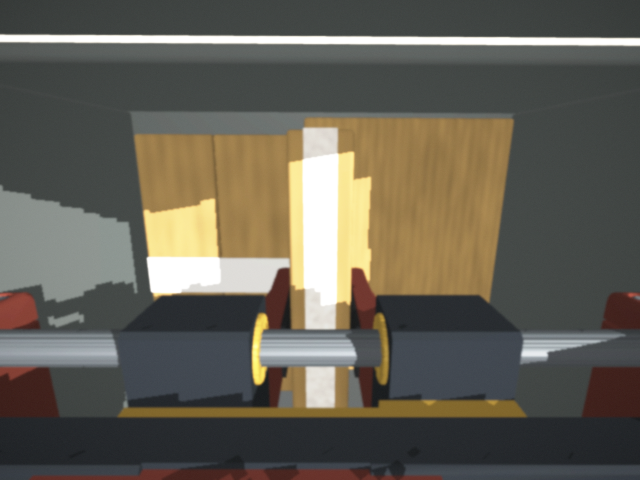

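The wrist picture shows the carton (columns 290-353) right beside the pair (columns 135-290), with ends level at row 130-135. The gap is about 2 mm. I'll close in by 1 mm and lower slowly.

Emit:
move_arm(plan="0.003 -0.006 0 0 0 0;0.003 -0.006 0.01 0 0 0;0.003 -0.006 0.02 0 0 0;0.003 -0.006 0.025 0 0 0;0.003 -0.006 0.025 0 0 0")

```text
clock: 11.47
tool_pos: [514.0, -201.2, 79.6]
tcp_rot: [-0.001, 1.0, 0.008, -0.001]
ft_force: [-0.3, -0.9, -4.1]
grip_width: 23.9
finger_force: 20.0
```

Emit:
move_arm(plan="0 0 0.003 0 0 0;0 0 0.006 0 0 0;0 0 0.006 0 0 0")

```text
clock: 11.72
tool_pos: [514.3, -201.2, 78.8]
tcp_rot: [-0.001, 1.0, 0.008, -0.001]
ft_force: [1.0, 0.6, -3.5]
grip_width: 23.7
finger_force: 20.0
```

Emit:
move_arm(plan="0 0 0.003 0 0 0;0 0 0.004 0 0 0;0 0 0.004 0 0 0")

```text
clock: 11.97
tool_pos: [514.3, -201.2, 78.7]
tcp_rot: [-0.001, 1.0, 0.008, -0.0]
ft_force: [-3.5, 0.7, 6.6]
grip_width: 24.0
finger_force: 20.0
```

Emit:
move_arm(plan="0 0 -0.002 0 0 0;0 0 -0.002 0 0 0;0 0 -0.002 0 0 0;0 0 -0.002 0 0 0", fingers=44)

```text
clock: 12.3
tool_pos: [514.5, -201.2, 78.4]
tcp_rot: [-0.001, 1.0, 0.008, -0.001]
ft_force: [-0.1, -0.3, -0.3]
grip_width: 43.2
finger_force: 0.0
```

Emit:
move_arm(plan="0 0 -0.05 0 0 0;0 0 -0.15 0 0 0;0 0 -0.3 0 0 0;0 0 -0.45 0 0 0;0 0 -0.6 0 0 0;0 0 -0.7 0 0 0;0 0 -0.7 0 0 0")

```text
clock: 12.88
tool_pos: [516.3, -202.8, 223.1]
tcp_rot: [-0.0, 1.0, 0.008, 0.003]
ft_force: [0.7, -0.2, 0.6]
grip_width: 44.0
finger_force: 0.0
```

```bash
python3 - <<'E'
from h import *
from plant import r
o=r.observe();st(o)
d0=r.camera_info("wrist");p,d=r.capture("wrist"); C=cloud(d,d0); cv2.imwrite("pics/w5.png",p)
C=C.reshape(-1,3); I=C[(C[:,0]>425)&(C[:,0]<600)&(C[:,1]>-320)&(C[:,1]<-85)]
t=I[(I[:,2]>100)&(I[:,2]<125)];f=I[(I[:,2]>58)&(I[:,2]<72)]
for n,k in(("carton",t),("pair",f)): print(n,len(k),cv2.minAreaRect(k[:,:2].astype(np.float32)),np.percentile(k,[.5,99.5],axis=0),np.median(k[:,2]))
p,d=r.capture("top"); C=cloud(d,r.camera_info("top"));C=C.reshape(-1,3)
I=C[(C[:,0]>425)&(C[:,0]<600)&(C[:,1]>-320)&(C[:,1]<-85)]
t=I[(I[:,2]>100)&(I[:,2]<125)]
for n,k in(("carton",t),): print(n,len(k),np.percentile(k,[.5,99.5],axis=0) if len(k) else"")
E
```

```text
12.8833 pos [ 516.35 -202.84  223.14] F [ 0.71 -0.21  0.64] M [-0.03  0.12  0.03] w 43.99779186431838 ff 0.0 q [-0.35  0.36  0.84  1.81 -0.3   1.1  -0.96]
carton 5325 ((513.7767333984375, -200.60877990722656), (150.74777221679688, 24.003618240356445), 0.962441623210907) [[ 439.74 -212.85  113.32]
 [ 588.43 -187.9   117.12]] 115.2850069516977
pair 11936 ((513.4324951171875, -146.508544921875), (149.32476806640625, 79.64043426513672), 0.6934651136398315) [[ 440.9  -185.82   64.3 ]
 [ 587.73 -107.4    68.34]] 66.40691458286193
carton 5 [[ 576.52 -187.9   111.76]
 [ 585.34 -185.27  116.3 ]]
```

View pics/w5.png

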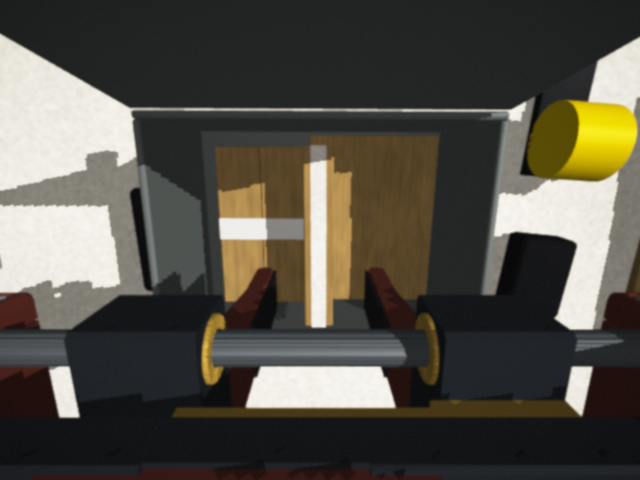

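The carton now stands alone at z 115 (column 318), with ends level and a gap of about 2 mm. The pair hasn't moved. Next is the lid: go over and behind it with the fingers straddling the knob.

Emit:
move_arm(plan="0 0 -0.2 0 0 0;0 0 -0.4 0 0 0;0 0 -0.6 0 0 0;0 -0.01 -0.8 0 0 0;0 -0.01 -0.8 0 0 0;0 -0.01 -0.8 0 0 0;0 -0.01 -0.8 0 0 0", fingers=80)

```text
clock: 13.57
tool_pos: [514.2, -199.2, 376.7]
tcp_rot: [-0.001, 1.0, 0.008, -0.002]
ft_force: [0.1, -1.3, -1.1]
grip_width: 79.5
finger_force: 0.0
```

Emit:
move_arm(plan="0.2 0 0 0 0 0;0.4 0 0 0 0 0;0.6 0 0 0 0 0;0.8 0 0 0 0 0;0.92 0 0 0 0 0;0.92 0 0 0 0 0;0.92 0 0 0 0 0;0.92 0 0 0 0 0")

```text
clock: 14.23
tool_pos: [697.5, -197.7, 376.0]
tcp_rot: [-0.001, 1.0, 0.007, -0.002]
ft_force: [0.4, -0.0, 0.4]
grip_width: 80.3
finger_force: 0.0
```

```bash
python3 - <<'E'
from h import *
from plant import r
o=r.observe();st(o); q=np.asarray(o['tcp_rot']);print(Ro.from_quat(q[[1,2,3,0]]).as_matrix().round(3))
print(plan(o,(700,-200,285),frame(.01)))
E
```

```text
14.2333 pos [ 697.55 -197.71  376.04] F [ 0.42 -0.01  0.38] M [-0.01  0.17 -0.02] w 80.33703366156828 ff 0.0 q [-0.2   0.62  0.82  1.09 -0.44  1.6  -1.05]
[[ 1.    0.01 -0.01]
 [ 0.01 -1.    0.  ]
 [-0.01 -0.   -1.  ]]
[ 0.01  0.01  0.46 -0.    0.    0.  ]
```

Emit:
move_arm(plan="0 0 0.1 0 0 0;0 0.005 0.2 0 0 0;0 0.01 0.35 0 0 0;0 0.01 0.45 0 0 0;0 0.01 0.45 0 0 0;0 0.01 0.45 0 0 0")

```text
clock: 14.73
tool_pos: [697.4, -198.4, 288.2]
tcp_rot: [-0.002, 1.0, 0.008, -0.001]
ft_force: [0.3, -0.5, 0.9]
grip_width: 80.3
finger_force: 0.0
```

```bash
python3 - <<'E'
from h import *
from plant import r
o=r.observe();st(o)
p,d=r.capture("scene"); C=cloud(d,r.camera_info("scene")); cv2.imwrite("pics/s3.png",p[180:400,150:470])
for th in np.arange(1.5,-.01,-.1):
    c,s=np.cos(th),np.sin(th); print(round(th,1),"x",round(611-165*c+8*s+10,1),"z",round(135+165*s+8*c,1))
E
```

```text
14.7333 pos [ 697.36 -198.44  288.24] F [ 0.32 -0.48  0.93] M [-0.02  0.15  0.02] w 80.30368989518874 ff 0.0 q [-0.23  0.65  0.8   1.25 -0.46  1.42 -1.02]
1.5 x 617.3 z 300.2
1.4 x 600.8 z 299.0
1.3 x 584.6 z 296.1
1.2 x 568.7 z 291.7
1.1 x 553.3 z 285.7
1.0 x 538.6 z 278.2
0.9 x 524.7 z 269.2
0.8 x 511.8 z 258.9
0.7 x 500.0 z 247.4
0.6 x 489.3 z 234.8
0.5 x 480.0 z 221.1
0.4 x 472.1 z 206.6
0.3 x 465.7 z 191.4
0.2 x 460.9 z 175.6
0.1 x 457.6 z 159.4
-0.0 x 456.0 z 143.0
```

View pics/s3.png

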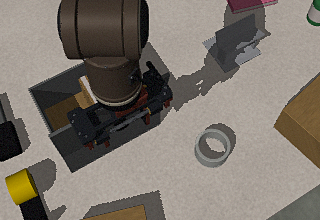

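The arm hides the lid in the scene picture. The gripper is behind the lid and clear of the tape roll (212,145 in the crop). I'll pull slowly.

Emit:
move_arm(plan="-0.06 0 -0.01 0 0 0;-0.12 0 -0.03 0 0 0;-0.16 0 -0.04 0 0 0;-0.2 0 -0.05 0 0 0;-0.24 0 -0.06 0 0 0;-0.28 0 -0.06 0 0 0;-0.32 0 -0.06 0 0 0;-0.36 0 -0.06 0 0 0;-0.4 0 -0.06 0 0 0")

```text
clock: 15.53
tool_pos: [618.0, -199.7, 300.2]
tcp_rot: [-0.001, 1.0, 0.008, -0.001]
ft_force: [1.9, -0.1, 1.5]
grip_width: 80.0
finger_force: 0.7
```

```bash
python3 - <<'E'
from h import *
from plant import r
o=r.observe();st(o)
p,d=r.capture("top"); C=cloud(d,r.camera_info("top")).reshape(-1,3)
for y0,y1 in((-325,-270),(-130,-80)):
    L=C[(C[:,1]>y0)&(C[:,1]<y1)&(C[:,2]>150)&(C[:,2]<350)&(C[:,0]>450)&(C[:,0]<700)]
    n=np.linalg.svd(L-L.mean(0),full_matrices=False)[2];print(len(L),L.mean(0),n[2],L[L[:,2].argmax()])
E
```

```text
15.5333 pos [ 618.02 -199.72  300.24] F [ 1.9  -0.06  1.47] M [ 0.04 -0.18 -0.06] w 79.99508304904855 ff 0.7266409379371908 q [-0.31  0.5   0.84  1.46 -0.38  1.35 -1.  ]
298 [ 601.   -308.73  284.11] [-1.   -0.02 -0.06] [ 594.82 -285.77  339.27]
268 [600.06 -92.86 268.49] [1.   0.04 0.06] [ 599.84 -105.97  338.53]
```

Emit:
move_arm(plan="-0.042 0 0.002 0 0 0;-0.083 0 0.006 0 0 0;-0.124 0 0.012 0 0 0;-0.164 0 0.02 0 0 0;-0.204 0 0.03 0 0 0;-0.244 0 0.042 0 0 0;-0.282 0 0.056 0 0 0;-0.32 0 0.072 0 0 0;-0.357 0 0.09 0 0 0;-0.394 0 0.11 0 0 0")

```text
clock: 16.42
tool_pos: [539.0, -201.2, 278.0]
tcp_rot: [-0.001, 1.0, 0.008, -0.001]
ft_force: [0.7, 0.1, -0.1]
grip_width: 79.9
finger_force: 0.5
```

```bash
python3 - <<'E'
from h import *
from plant import r
o=r.observe();st(o)
p,d=r.capture("top"); C=cloud(d,r.camera_info("top")).reshape(-1,3)
for y0,y1 in((-325,-290),(-110,-80)):
    L=C[(C[:,1]>y0)&(C[:,1]<y1)&(C[:,2]>150)&(C[:,2]<345)&(C[:,0]>430)&(C[:,0]<605)]
    if len(L)>10:
        n=np.linalg.svd(L-L.mean(0),full_matrices=False)[2];print(len(L),L.mean(0),n[2],np.percentile(L,[1,99],axis=0))
E
```

```text
16.4167 pos [ 539.01 -201.16  277.97] F [ 0.66  0.14 -0.05] M [ 0.06 -0.1  -0.09] w 79.94278930979556 ff 0.4770715779159218 q [-0.38  0.37  0.88  1.69 -0.3   1.23 -0.99]
36 [ 509.41 -319.52  302.05] [-0.7   0.02 -0.71] [[ 503.52 -324.88  288.3 ]
 [ 520.55 -311.21  307.35]]
393 [546.   -94.97 245.54] [-0.83 -0.02 -0.56] [[ 501.38 -109.71  158.26]
 [ 603.91  -80.37  307.31]]
```

Emit:
move_arm(plan="-0.036 0 0.022 0 0 0;-0.07 0 0.045 0 0 0;-0.103 0 0.07 0 0 0;-0.134 0 0.097 0 0 0;-0.164 0 0.125 0 0 0;-0.193 0 0.154 0 0 0;-0.22 0 0.185 0 0 0;-0.246 0 0.217 0 0 0;-0.27 0 0.251 0 0 0;-0.293 0 0.286 0 0 0")

```text
clock: 17.3
tool_pos: [480.6, -201.9, 220.5]
tcp_rot: [-0.001, 1.0, 0.008, -0.001]
ft_force: [2.3, -0.1, 1.4]
grip_width: 79.8
finger_force: 0.3
```

```bash
cat > lid.py <<'E'
from h import *
from plant import r
o=r.observe();st(o)
for cam in("top","scene"):
    p,d=r.capture(cam); C=cloud(d,r.camera_info(cam)).reshape(-1,3)
    for y0,y1 in((-325,-285),(-115,-80)):
        L=C[(C[:,1]>y0)&(C[:,1]<y1)&(C[:,2]>138)&(C[:,2]<345)&(C[:,0]>400)&(C[:,0]<605)]
        if len(L)>10:
            n=np.linalg.svd(L-L.mean(0),full_matrices=False)[2][2];print(cam,len(L),L.mean(0),"theta",np.arctan2(abs(n[0]),abs(n[2])),np.percentile(L,[1,99],axis=0))
cv2.imwrite("pics/lid_last.png",p)
E
python3 lid.py
```

```text
17.3 pos [ 480.62 -201.94  220.52] F [ 2.26 -0.11  1.35] M [-0.01 -0.05  0.  ] w 79.79641223613513 ff 0.31870143371634185 q [-0.4   0.31  0.89  1.89 -0.27  1.07 -0.96]
top 1075 [511.13 -98.81 205.94] theta 0.49359201980742895 [[ 435.62 -114.7   146.93]
 [ 602.    -80.45  343.65]]
scene 1586 [ 520.75 -304.18  199.34] theta 0.54387432729203 [[ 442.15 -324.82  149.  ]
 [ 602.71 -285.19  342.56]]
scene 1049 [527.05 -97.37 190.08] theta 0.5669044476485815 [[ 444.95 -114.78  146.81]
 [ 603.22  -80.28  340.95]]
```

Emit:
move_arm(plan="-0.021 0 0.036 0 0 0;-0.04 0 0.072 0 0 0;-0.056 0 0.11 0 0 0;-0.072 0 0.148 0 0 0;-0.085 0 0.188 0 0 0;-0.096 0 0.228 0 0 0;-0.103 0 0.26 0 0 0;-0.108 0 0.284 0 0 0;-0.112 0 0.308 0 0 0;-0.112 0 0.308 0 0 0")

```text
clock: 18.23
tool_pos: [458.0, -202.0, 158.7]
tcp_rot: [-0.001, 1.0, 0.008, -0.001]
ft_force: [-0.0, 1.1, -0.7]
grip_width: 80.0
finger_force: 0.0
```

Emit:
move_arm(plan="-0.002 0 0.01 0 0 0;-0.004 0 0.02 0 0 0;-0.005 0 0.03 0 0 0;-0.006 0 0.04 0 0 0;-0.007 0 0.05 0 0 0;-0.008 0 0.06 0 0 0;-0.008 0 0.07 0 0 0;-0.008 0 0.075 0 0 0;-0.008 0 0.075 0 0 0")

```text
clock: 18.98
tool_pos: [456.8, -202.1, 144.4]
tcp_rot: [-0.001, 1.0, 0.008, -0.001]
ft_force: [-0.8, 0.6, -0.9]
grip_width: 80.0
finger_force: 0.0
```

Emit:
move_arm(plan="0 0 0.004 0 0 0;0 0 0.008 0 0 0;0 0 0.012 0 0 0;0 0 0.012 0 0 0")

```text
clock: 19.32
tool_pos: [457.1, -202.2, 143.6]
tcp_rot: [-0.002, 1.0, 0.008, -0.0]
ft_force: [-6.3, 4.7, 20.0]
grip_width: 80.2
finger_force: 10.3
```

```bash
python3 lid.py
```

```text
19.3167 pos [ 457.09 -202.25  143.61] F [-6.32  4.7  19.97] M [ 0.21  1.6  -0.26] w 80.17866535641919 ff 10.34236911102198 q [-0.34  0.37  0.84  2.02 -0.36  0.9  -0.86]
top 11 [ 416.92 -322.59  141.83] theta 0.58869844600615 [[ 412.33 -324.71  138.31]
 [ 422.98 -319.55  145.5 ]]
top 1224 [503.69 -98.1  148.37] theta 0.024229426604098443 [[ 411.63 -114.64  138.37]
 [ 603.16  -80.33  266.51]]
scene 1305 [ 511.24 -304.15  150.31] theta 0.025336377435368044 [[ 416.94 -324.51  138.73]
 [ 603.14 -285.36  267.16]]
scene 878 [518.1  -97.3  144.72] theta 0.06468900991562854 [[ 420.26 -114.68  139.55]
 [ 603.44  -80.57  264.99]]
```

The lid meets a hard stop at z 143.6 with 20 N, so it's closed. I'll back straight off and check.

Emit:
move_arm(plan="0 0 -0.02 0 0 0;0 0 -0.1 0 0 0;0 0 -0.25 0 0 0;0 0 -0.4 0 0 0;0 0 -0.6 0 0 0;0 0 -0.8 0 0 0;0 0 -0.95 0 0 0;0 0 -0.95 0 0 0")

```text
clock: 20.08
tool_pos: [459.4, -204.1, 337.7]
tcp_rot: [-0.001, 1.0, 0.008, 0.004]
ft_force: [0.6, -0.0, 0.4]
grip_width: 80.1
finger_force: 0.0
```

Emit:
move_arm(plan="-0.2 0 0 0 0 0;-0.4 -0.2 0 0 0 0;-0.4 -0.4 0 0 0 0;-0.4 -0.6 0 0 0 0;-0.4 -0.8 0 0 0 0;-0.4 -0.9 0 0 0 0;-0.4 -0.9 0 0 0 0;-0.4 -0.9 0 0 0 0")

```text
clock: 20.75
tool_pos: [374.2, -23.1, 332.3]
tcp_rot: [-0.001, 1.0, 0.009, -0.001]
ft_force: [-0.7, -0.8, -0.5]
grip_width: 80.2
finger_force: 0.0
```

```bash
python3 - <<'E'
from h import *
from plant import r
o=r.observe();st(o)
for cam in("top","scene"):
    p,d=r.capture(cam); C=cloud(d,r.camera_info(cam)).reshape(-1,3); cv2.imwrite(f"pics/{cam}_end.png",p)
    L=C[(C[:,1]>-325)&(C[:,1]<-80)&(C[:,2]>125)&(C[:,2]<160)&(C[:,0]>415)&(C[:,0]<605)]
    f=lambda m:np.median(L[m][:,2])
    print(cam,len(L),"front z",f(L[:,0]<440),"mid",f(abs(L[:,0]-510)<20),"back",f(L[:,0]>585))
E
```

```text
20.75 pos [374.18 -23.09 332.34] F [-0.71 -0.85 -0.51] M [-0.01  0.19 -0.04] w 80.19148560194029 ff 0.0 q [-0.74 -0.2   0.57  1.99  0.11  1.32 -1.75]
top 5013 front z 142.36174869671305 mid 142.5378320854747 back 142.39383188499195
scene 6916 front z 142.8104892686139 mid 143.0432598950922 back 143.15154567905753
```

View pics/scene_end.png

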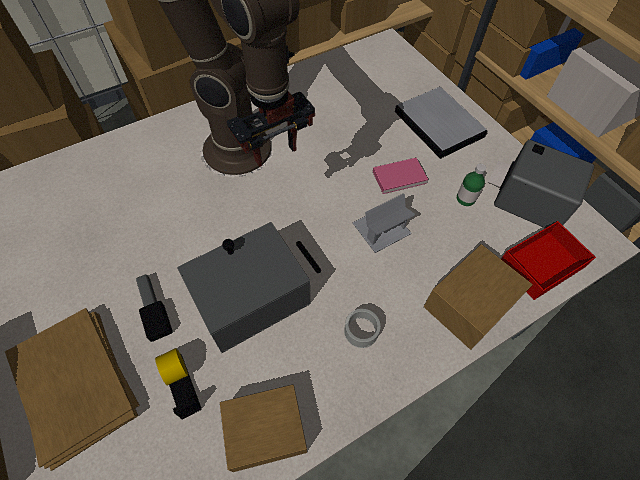

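The final picture shows the lid flat and closed (knob at 228,245), the stand empty, and the bystanders where they were at the start. I'm handing in.

```bash
python3 -c "
from plant import r
print(r.hand_in())"
```

```text
the job is handed in; nothing more can be done
None
```

The job is handed in at about 21 s of 72: the carton stands on its long edge about 2 mm from the packed pair with ends level, the lid is fully closed, and nothing else was disturbed; on the first lowering the carton caught the pair's edge (about 20 N) and slipped in the grip, so I regripped it, and the pair's measured position did not change.

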